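Show the staining order by pointing

ROBOT

A 6-joint arm with a two-finger parallel gripper is mounted at the origin on a cart in front of the work surface, level with it; the furniture and walls round the work are solid. World frame = base frame: x ahead of the robot, y to its left, z up, the work surface at z = 0. Lengths are in m, angles in degrees, forces in N, time in s.
With the tool pointing down it reaches from about 0.375 to 0.9 m from the base axis. Payload 3.1 kg.
Tool frame: the origin (TCP) lies midway between the tips of the shut fingers; the grasp point (between the pads) lies 19 mm behind it; z points along the fingers, y is the direction in which the jaws open and shut (so a half turn about z gives the same grasp; the last joint's range is limited). The gripper opens to 87 mm and grips with 3 to 60 N. Pads are 19 mm wide; open, the fingers measure 117 mm over their backs; the gripper's body (75 mm by 190 mm) begins 51 mm behind the grasp point.
Start: joints at [-79.555, 30.224, 82.088, -0, 67.689, -10.227], TCP at [0.221, -0.585, 0.223] pointing down, gripper open.
Joint ranges: [-176.69, 176.69], [-43.24, 126.21], [12.49, 139.97], [-82, 262], [0, 151.66], [-163.58, 163.58]. Speed limits (degrees/s): [159.86, 159.86, 180, 180, 180, 180].

INTERFACE

Orientations are given as a 3x3 rotation matrix whose columns are the frame's x, y, z axes.
In Python, from rig import status, vision, bot, models gives the robot as it stands.
- The arm moves only by the tool send_rows, never from a script. Its argument "moves" is a list of rows, each a list of 7 numbers: the shift along the tool's x, y, z in units of 25 mm (1.0 is 25 mm), then the turn, a rotation vector about the tool's x, y, z in units of 10 degrees (1.0 is 10 degrees), then the closure, from -1 (fully open) to 1 (shut), so that 0 is half open. In form: [[dx, dy, dz, rx, ry, rz, hand], ...]. A call has 1 to 12 rows; each row shifts and turns the commanded pose from where the row before left it, along the tool's axes as they then stand; what a row does not reach is not made up. A row lasts 1/8 s, in which the tool goes at most 62.5 mm and 10.7 degrees, less where a joint would pass 70% of its speed; a pose out of reach is approached as far as the arm can. A call is refused whole if a number of a shift passes 1 or a number of a turn 1, either way. A call with a gripper value outside its range is refused whole. The fingers move at their own pace and stop on an object; the grip force is fixed at half the most. Time passes only in rows, so rows that do not move let the fingers close. It gives the time, the measured TCP pose, the force and the opening at its end, in the units of the state.
- status.read_state(): the state, without advancing time (a new reading comes with each control period).
- vision.capture(name): name is "scene" or "top" or "wrist"; returns a dict with "img" (420x560x3 uint8, red, green, blue), "depth" (420x560 float32, m along the optical axis (not along the pixel's ray), 0 where there is no reading), "fx", "fy", "cx", "cy" (pixels), "pose" (4x4, takes a point from camera to world coordinates); the wrist camera has in their place "hand_eye" (4x4, takes a point from camera to tool coordinates, whose origin is the TCP and whose axes are the flange's). Camera axes: x right, y up, looking along -z (the intrinsics and any distortion apply to the point x, -y, -z); pixel columns grow to the right and rows downward; lengths in m; the calibration is good to about 2 mm. A picture is of the moment at which its call begins: read the wrist's pose just before it.
- bot.hand_in(): hands the job in, once; it reports no verdict.
Trained networks look in the newest picture that a camera, given by its name, has taken for a name from the list of things; names that differ only in an ending like _2 or _b are one class to them, and where a whole thing is asked for, a point or a joint stands for the part that bears it (a point fixed in the world has none). Each returns a list of dicts, best first, with "confidence" (0 to 1); they miss things now and then, are a little off and sometimes report something else, mostly with a low value. They report only what shows in the picture. A call takes as long as a camera call. They do not tell look-alikes from the thing itself.
- models.masks_of(camera, name): "mask" (420x560 bool, what is visible of it) and "extent" ([left, top, right, bottom] in pixels, round what is visible of it).
- models.landmark_of(camera, name): "point" ([column, row] in pixels: a listed point, or the origin of a listed thing).
The state is a dict: "time_s": time; "joint_positions": joint angles; "qvel": joint speeds; "tau": joint torques, N m; "position": TCP position; "tcp_rot": TCP orientation; "force": force on the tool from outside, world axes, zero at the start; "moment": the same for the moment, N m; "opening": opening from 0.0 (shut) to 1.0 (fully open).
Only numpy, scipy, OpenCV 4.12 (cv2) and the standard library are available. Lean on these libraries where they do the work, as an engineer would, in place of code of your own. Each camera call takes 0.05 s, during which the arm holds its last target.

TASK

Show a trainee how the plate will be stained: of the six things standing free on the bench in front of you, point from just above first at the amber bottle, then at the beaker, then at the petri dish, each time with the fingertips centred a few centimetres above its top and held still for two seconds. Touch nothing, move nothing, and stay high as you travel so that you never point at another bottle; finish with the hand lifted well clear, at least 20 cm above the bench.

Things in the scene. Friction and masses are not known exactly. Their poses are not given: they have to be found in the camera images.
- amber_bottle: brown (amber) reagent bottle with a white screw cap, loose, standing; body 58 mm wide to 90 mm high, cap 34 mm wide, 112 mm high in all; origin at the centre of its underside, z up, its yaw does not matter
- amber_bottle_top (a point): centre of the top of the amber bottle's cap, 112 mm above its underside
- beaker: clear plastic beaker, open at the top, loose, standing; 59 mm wide at the rim, 70 mm high; origin at the centre of its underside, z up, its yaw does not matter
- beaker_top (a point): centre of the beaker's open mouth, level with the rim, 70 mm above its underside
- dish: round clear petri dish with its lid on and a beige filling, loose, lying flat; 61 mm wide, 12 mm high; origin at the centre of its underside, z up, its yaw does not matter
- dish_top (a point): centre of the top of the petri dish's lid, 12 mm above its underside
- white_bottle: white reagent bottle with a white screw cap and a green-edged label (bystander), loose, standing; 62 mm wide, 120 mm high; origin at the centre of its underside, z up, its yaw does not matter
- white_bottle_top (a point): centre of the top of the white bottle's cap, 120 mm above its underside
- blue_cap_bottle: pale reagent bottle with a blue screw cap (bystander), loose, standing; 66 mm wide, 128 mm high; origin at the centre of its underside, z up, its yaw does not matter
- blue_cap_bottle_top (a point): centre of the top of the larger blue-capped bottle's cap, 128 mm above its underside
- dropper_bottle: small white bottle with a blue cap and a purple-banded label (bystander), loose, standing; 34 mm wide, 78 mm high; origin at the centre of its underside, z up, its yaw does not matter
- dropper_bottle_top (a point): centre of the top of the dropper bottle's cap, 78 mm above its underside
Mind the look-alikes: they are no part of the job. Leave any red look-alike of the amber_bottle alone.

How it is judged (in metres and radians):
On the way, in this order (a step that is already met when the one before it is completed fails the run):
1. point at the amber bottle: grasp point within 30 mm of its middle and 22 to 85 mm above its top, for 1.8 s (horizontal distance between the grasp point and amber_bottle_top below 0.03 m and z of the grasp point in the frame of amber_bottle_top between 0.022 and 0.085 m), for 1.8 s.
2. point at the beaker: grasp point within 30 mm of its middle and 22 to 85 mm above its top, for 1.8 s (horizontal distance between the grasp point and beaker_top below 0.03 m and z of the grasp point in the frame of beaker_top between 0.022 and 0.085 m), for 1.8 s.
3. point at the petri dish: grasp point within 30 mm of its middle and 22 to 85 mm above its top, for 1.8 s (horizontal distance between the grasp point and dish_top below 0.03 m and z of the grasp point in the frame of dish_top between 0.022 and 0.085 m), for 1.8 s.
At the end, for the whole second after the job is handed in: the hand is lifted (grasp point more than 200 mm above the bench) and all six things stand where they stood at the start, within 10 mm, upright and at rest (height (world z) of the grasp point above 0.2 m and distance of each of amber_bottle, beaker, dish, white_bottle, blue_cap_bottle, dropper_bottle from where it was at the start of the episode below 0.01 m and angle between each of amber_bottle, beaker, dish, white_bottle, blue_cap_bottle, dropper_bottle's own z axis and vertical below 0.1 rad and linear speed of each of amber_bottle, beaker, dish, white_bottle, blue_cap_bottle, dropper_bottle below 0.02 m/s); the robot touches nothing.
It fails at once if the robot touches anything (contact force between any of the arm, the fingers and anything else above 0.3 N).
It fails at once if one of the six things is pushed or lifted (distance of any of amber_bottle, beaker, dish, white_bottle, blue_cap_bottle, dropper_bottle from where it was at the start of the episode above 0.01 m).
It fails at once if one of the six things is tipped (angle between any of amber_bottle, beaker, dish, white_bottle, blue_cap_bottle, dropper_bottle's own z axis and vertical above 0.1 rad).
It fails at once if the hand comes down low over one of the other three bottles, as if pointing at it (grasp point within 30 mm of its middle and less than 60 mm above its top) ((horizontal distance between the grasp point and white_bottle_top below 0.03 m and z of the grasp point in the frame of white_bottle_top below 0.06 m) or (horizontal distance between the grasp point and blue_cap_bottle_top below 0.03 m and z of the grasp point in the frame of blue_cap_bottle_top below 0.06 m) or (horizontal distance between the grasp point and dropper_bottle_top below 0.03 m and z of the grasp point in the frame of dropper_bottle_top below 0.06 m)).
It also fails if it takes over 54 s, if anything falls off the work surface, if the arm or the gripper's body presses on something with over 40 N, if the wrist force passes 120 N, or if a joint passes its speed limit or range.

## Working session

There is one attempt and no reset: what is moved stays moved. The work goes in short steps, Python scripts to look and compute and a tool call to move; the robot and the scene stay as the last step left them, time stands still between calls to the robot, and variables do not carry over. Pictures are saved under pics/ and viewed, and the job is handed in when it is done.

Besides the shell and the picture viewer there is one more tool, called after "Emit:" as name([rows], argument=value, ...), one row to a line, values as JSON. send_rows: Moves the arm, as the interface text tells. Its arguments: {"type":"object","properties":{"moves":{"type":"array"}},"required":["moves"]}

```bash
mkdir -p pics
python3 - <<'E'
from rig import status, vision, bot, models
import cv2,numpy as np
s=status.read_state();print(s['time_s'],s['position'],s['tcp_rot'],s['opening'])
for c in ["scene","top"]:
    d=vision.capture(c);cv2.imwrite(f"pics/{c}0.png",d['img'][:,:,::-1])
    np.savez(f"{c}.npz",**d)
    print(c,d['fx'],d['cx'],np.round(d['pose'],3).tolist(),d['pose'][:3,3], [k for k in d])
    for n in ["amber_bottle","beaker","dish","white_bottle","blue_cap_bottle","dropper_bottle"]:
        for r in models.landmark_of(c,n+"_top"): print(n,np.round(r['point'],1),round(r['confidence'],2))
E
```

```text
0.0 [ 0.22052089 -0.58400891  0.22155019] [[ 9.35636199e-01  3.52965647e-01 -3.94918621e-04]
 [ 3.52965638e-01 -9.35633731e-01  2.18639275e-03]
 [ 4.02222349e-04 -2.18506091e-03 -9.99997532e-01]] 0.9986632490379126
scene 529.8238714241705 273.89909294090415 [[-0.794, 0.247, -0.556, -0.023], [-0.608, -0.318, 0.727, 0.715], [0.002, 0.915, 0.403, 0.51], [0.0, 0.0, 0.0, 1.0]] [-0.02264976  0.7150134   0.50993233] ['img', 'depth', 'fx', 'fy', 'cx', 'cy', 'pose']
amber_bottle [215.7 224.6] 0.75
amber_bottle [239.6 203.2] 0.66
beaker [311.5 247.1] 0.74
dish [241.9 324.6] 0.68
white_bottle [146.3 239.8] 0.64
blue_cap_bottle [298.2 172.5] 0.6
dropper_bottle [357.9 207.7] 0.58
top 479.8642877878675 270.78482292251635 [[0.021, 0.997, -0.077, 0.449], [-1.0, 0.021, -0.003, -0.002], [-0.001, 0.077, 0.997, 1.208], [0.0, 0.0, 0.0, 1.0]] [ 0.44947162 -0.00199812  1.20775083] ['img', 'depth', 'fx', 'fy', 'cx', 'cy', 'pose']
amber_bottle [230.1 183.5] 0.87
amber_bottle [274.  167.1] 0.86
dish [195.2 246.7] 0.87
dish [347.1 239.5] 0.2
white_bottle [172.7 164.3] 0.64
white_bottle [346.9 178.2] 0.3
blue_cap_bottle [358.1 173.1] 0.71
dropper_bottle [352.9 241.6] 0.58
dropper_bottle [197.2 243.5] 0.58
```

View pics/scene0.png

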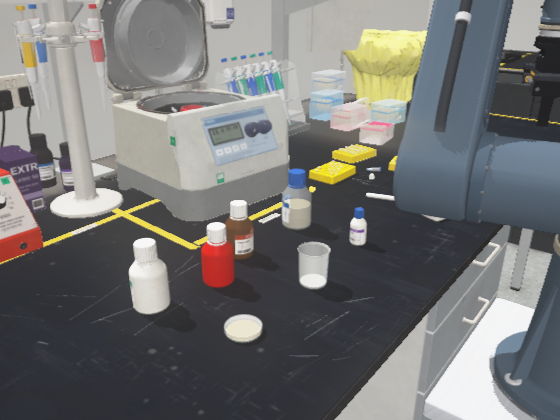

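View pics/top0.png

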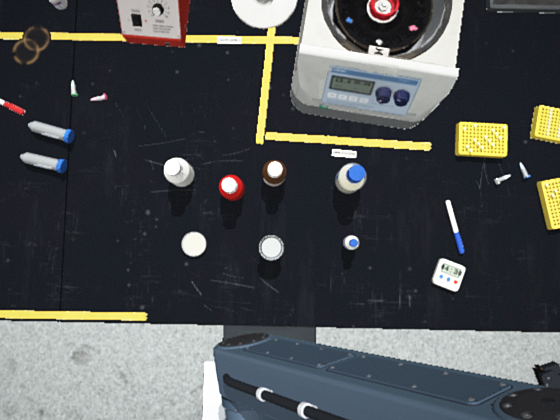

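```bash
cat > h.py <<'E'
import numpy as np
def ray_z(d,uv,z):
    P=d['pose'];r=P[:3,:3]@np.array([(uv[0]-d['cx'])/d['fx'],-(uv[1]-d['cy'])/d['fy'],-1.])
    o=P[:3,3];return o+r*(z-o[2])/r[2]
def cloud(d):
    D=d['depth'];v,u=np.mgrid[:420,:560];P=d['pose']
    p=np.stack([(u-d['cx'])/d['fx']*D,-(v-d['cy'])/d['fy']*D,-D],-1)
    return p@P[:3,:3].T+P[:3,3]
E
python3 - <<'E'
from h import *
S=np.load('scene.npz');T=np.load('top.npz')
cs=cloud(S);ct=cloud(T)
for d,c,L in((S,cs,[("amber1",215.7,224.6,.112),("amber2",239.6,203.2,.112),("beaker",311.5,247.1,.07),("dish",241.9,324.6,.012),("white",146.3,239.8,.12),("blue",298.2,172.5,.128),("drop",357.9,207.7,.078)]),
 (T,ct,[("amber1",230.1,183.5,.112),("amber2",274,167.1,.112),("dish",195.2,246.7,.012),("white",172.7,164.3,.12),("blue",358.1,173.1,.128),("drop",352.9,241.6,.078)])):
  for n,u,v,z in L: print(n,ray_z(d,(u,v),z).round(3),c[int(round(v)),int(round(u))].round(3),d['img'][int(v)+ (12 if d is S else 0),int(u)])
E
```

```text
amber1 [0.579 0.098 0.112] [0.576 0.1   0.113] [220 216 213]
amber2 [ 0.611 -0.003  0.112] [ 0.61  -0.003  0.113] [221 218 215]
beaker [ 0.44  -0.002  0.07 ] [ 0.45  -0.019  0.06 ] [202 203 199]
dish [0.44  0.192 0.012] [0.436 0.196 0.015] [237 233 216]
white [0.617 0.223 0.12 ] [0.614 0.226 0.122] [217 213 209]
blue [ 0.598 -0.184  0.128] [ 0.598 -0.184  0.129] [ 63  98 162]
drop [ 0.454 -0.197  0.078] [ 0.454 -0.196  0.078] [223 222 219]
amber1 [0.577 0.095 0.112] [0.576 0.096 0.11 ] [255 255 255]
amber2 [ 0.617 -0.005  0.112] [ 0.617 -0.005  0.11 ] [255 255 255]
dish [0.429 0.187 0.012] [0.428 0.186 0.017] [250 249 239]
white [0.617 0.227 0.12 ] [0.618 0.227 0.118] [255 255 255]
blue [ 0.605 -0.195  0.128] [ 0.605 -0.196  0.125] [ 75 135 235]
drop [ 0.449 -0.193  0.078] [ 0.449 -0.193  0.079] [ 70 135 238]
```

Run:
```python
from h import *
S=np.load('scene.npz');T=np.load('top.npz')
for uv,z in(((271,247),.07),((194,244),.012)): print(uv,ray_z(T,uv,z).round(3))
for nm,d in(('s',S),('t',T)):
  c=cloud(d).reshape(-1,3);c=c[d['depth'].ravel()>0]
  # height profile in x strips, y -0.2..0.15
  for x0 in np.arange(.3,.9,.04):
    m=(c[:,0]>x0)&(c[:,0]<x0+.04)&(abs(c[:,1]+.0)<.16)
    if m.sum(): print(nm,x0.round(2),'|y|<.16 zmax',np.percentile(c[m,2],99.5).round(3), 'n',m.sum())
  m=(c[:,2]>.14)&(c[:,0]>.25)&(c[:,0]<.8)&(abs(c[:,1])<.45); print(nm,'above .14: minx',c[m].min(0) if m.any() else None)
  for y0 in np.arange(-.56,.4,.08):
    k=m&(c[:,1]>y0)&(c[:,1]<y0+.08)
    if k.sum()>5: print('  y',y0.round(2),'xmin',np.percentile(c[k,0],1).round(3),'zmax',c[k,2].max().round(3))
# beaker mask
from rig import models
for c,d in(("scene",S),("top",T)):
  for n in("beaker","dish"):
    for r in models.masks_of(c,n): print(c,n,r['extent'],r['confidence'])
```

```text
(271, 247) [ 0.433 -0.001  0.07 ]
(194, 244) [0.435 0.19  0.012]
s 0.3 |y|<.16 zmax 0.003 n 2463
s 0.34 |y|<.16 zmax 0.004 n 2286
s 0.38 |y|<.16 zmax 0.07 n 2556
s 0.42 |y|<.16 zmax 0.07 n 2235
s 0.46 |y|<.16 zmax 0.069 n 1371
s 0.5 |y|<.16 zmax 0.004 n 1447
s 0.54 |y|<.16 zmax 0.113 n 2899
s 0.58 |y|<.16 zmax 0.113 n 2620
s 0.62 |y|<.16 zmax 0.113 n 852
s 0.66 |y|<.16 zmax 0.005 n 582
s 0.7 |y|<.16 zmax 0.004 n 565
s 0.74 |y|<.16 zmax 0.16 n 2598
s 0.78 |y|<.16 zmax 0.23 n 3621
s 0.82 |y|<.16 zmax 0.245 n 2347
s 0.86 |y|<.16 zmax 0.226 n 1602
s 0.9 |y|<.16 zmax 0.229 n 1608
s above .14: minx [ 0.25000835 -0.37671813  0.14000617]
  y -0.4 xmin 0.747 zmax 0.246
  y -0.32 xmin 0.747 zmax 0.241
  y -0.24 xmin 0.755 zmax 0.225
  y -0.16 xmin 0.768 zmax 0.205
  y -0.08 xmin 0.25 zmax 0.487
  y 0.0 xmin 0.25 zmax 0.473
  y 0.08 xmin 0.25 zmax 0.334
t 0.3 |y|<.16 zmax 0.006 n 2073
t 0.34 |y|<.16 zmax 0.006 n 2067
t 0.38 |y|<.16 zmax 0.07 n 2041
t 0.42 |y|<.16 zmax 0.071 n 2052
t 0.46 |y|<.16 zmax 0.007 n 2016
t 0.5 |y|<.16 zmax 0.007 n 2008
t 0.54 |y|<.16 zmax 0.115 n 2092
t 0.58 |y|<.16 zmax 0.115 n 2051
t 0.62 |y|<.16 zmax 0.114 n 1830
t 0.66 |y|<.16 zmax 0.007 n 1946
t 0.7 |y|<.16 zmax 0.007 n 1929
t 0.74 |y|<.16 zmax 0.16 n 2646
t 0.78 |y|<.16 zmax 0.232 n 2992
t 0.82 |y|<.16 zmax 0.247 n 2304
t 0.86 |y|<.16 zmax 0.232 n 2044
t 0.9 |y|<.16 zmax 0.231 n 1992
t above .14: minx [ 0.25000588 -0.37703634  0.14000227]
  y -0.4 xmin 0.746 zmax 0.247
  y -0.32 xmin 0.311 zmax 0.802
  y -0.24 xmin 0.289 zmax 0.817
  y -0.16 xmin 0.252 zmax 0.74
  y -0.08 xmin 0.251 zmax 0.604
  y 0.0 xmin 0.251 zmax 0.471
  y 0.08 xmin 0.25 zmax 0.334
scene beaker [300.1, 239.9, 328.0, 289.2] 0.85
top beaker [257.7, 237.3, 283.6, 259.2] 0.66
top beaker [342.0, 235.8, 361.2, 248.9] 0.65
top beaker [261.6, 159.7, 286.1, 185.1] 0.45
top dish [183.1, 232.5, 208.6, 253.2] 0.94
```

Emit:
send_rows([
  [0.5, -0.35, 0, 0, 0, 0, -1],
  [0.95, -0.67, 0, 0, 0, 0, -1],
  [0.95, -0.67, 0, 0, 0, 0, -1],
  [0.95, -0.67, 0, 0, 0, 0, -1],
  [0.95, -0.67, 0, 0, 0, 0, -1],
  [0.95, -0.67, 0, 0, 0, 0, -1],
  [0.95, -0.67, 0, 0, 0, 0, -1],
  [0.95, -0.67, 0, 0, 0, 0, -1],
  [0.95, -0.67, 0, 0, 0, 0, -1],
  [0.95, -0.67, 0, 0, 0, 0, -1],
  [0.95, -0.67, 0, 0, 0, 0, -1],
  [0.5, -0.35, 0, 0, 0, 0, -1],
])

```text
time_s: 2.4
position: [0.4016, -0.3166, 0.2227]
tcp_rot: [[0.935, 0.355, -0.0], [0.355, -0.935, 0.0], [-0.0, -0.0, -1.0]]
force: [-0.7, -0.7, -0.4]
opening: 1.001
```

Emit:
send_rows([
  [0.5, -0.35, 0, 0, 0, 0, -1],
  [0.95, -0.67, 0, 0, 0, 0, -1],
  [0.95, -0.67, 0, 0, 0, 0, -1],
  [0.95, -0.67, 0, 0, 0, 0, -1],
  [0.95, -0.67, 0, 0, 0, 0, -1],
  [0.95, -0.67, 0, 0, 0, 0, -1],
  [0.95, -0.67, 0, 0, 0, 0, -1],
  [0.95, -0.67, 0, 0, 0, 0, -1],
  [0.95, -0.67, 0, 0, 0, 0, -1],
  [0.95, -0.67, 0, 0, 0, 0, -1],
  [0.95, -0.67, 0, 0, 0, 0, -1],
  [0.95, -0.67, 0, 0, 0, 0, -1],
])

```text
time_s: 3.9
position: [0.5895, -0.0411, 0.2225]
tcp_rot: [[0.936, 0.352, 0.0], [0.352, -0.936, -0.0], [-0.0, 0.0, -1.0]]
force: [-0.9, -0.0, 0.1]
opening: 1.0
```

Emit:
send_rows([
  [0.9, -0.6, 0, 0, 0, 0, -1],
  [0.5, -0.35, 0, 0, 0, 0, -1],
  [0, 0, 0, 0, 0, 0, -1],
  [0, 0, 0, 0, 0, 0, -1],
])

```text
time_s: 4.4
position: [0.6127, -0.0079, 0.2224]
tcp_rot: [[0.936, 0.352, -0.001], [0.352, -0.936, -0.0], [-0.001, 0.0, -1.0]]
force: [0.1, 0.8, 0.5]
opening: 1.0
```

Run:
```python
from rig import status, vision, models
from h import *
import cv2
s=status.read_state();print(s['position'])
d=vision.capture("wrist");cv2.imwrite("pics/w1.png",d['img'][:,:,::-1])
H=np.eye(4);H[:3,:3]=s['tcp_rot'];H[:3,3]=s['position']
d=dict(d);d['pose']=H@d['hand_eye']
for n,z in(("amber_bottle_top",.112),("beaker_top",.07),("dish_top",.012)):
  for r in models.landmark_of("wrist",n): print(n,r['point'],r['confidence'],ray_z(d,r['point'],z).round(3))
```

```text
[ 0.61273107 -0.0078724   0.2223812 ]
amber_bottle_top [150.0, 199.3] 0.95 [0.577 0.105 0.112]
amber_bottle_top [278.5, 201.5] 0.66 [ 0.615 -0.005  0.112]
beaker_top [92.3, 109.7] 0.72 [0.628 0.192 0.07 ]
beaker_top [219.0, 329.3] 0.71 [0.434 0.002 0.07 ]
dish_top [88.8, 252.4] 0.88 [0.44  0.193 0.012]
dish_top [360.6, 331.2] 0.28 [ 0.455 -0.188  0.012]
```

View pics/w1.png

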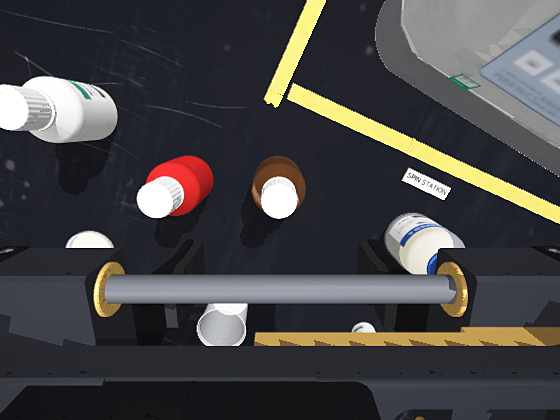

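The wrist picture shows the brown bottle's cap at (278,198), and it triangulates to (0.615, -0.005). The red look-alike is at (160,197). All views agree, so I'm descending and holding.

Emit:
send_rows([
  [0, -0.1, 0.5, 0, 0, 0, -1],
  [0, 0, 0.8, 0, 0, 0, -1],
  [0, 0, 0.8, 0, 0, 0, -1],
  [0, 0, 0.6, 0, 0, 0, -1],
  [0, 0, 0.3, 0, 0, 0, -1],
  [0, 0, 0, 0, 0, 0, -1],
  [0, 0, 0, 0, 0, 0, -1],
  [0, 0, 0, 0, 0, 0, -1],
  [0, 0, 0, 0, 0, 0, -1],
  [0, 0, 0, 0, 0, 0, -1],
  [0, 0, 0, 0, 0, 0, -1],
  [0, 0, 0, 0, 0, 0, -1],
])

```text
time_s: 6.1
position: [0.6124, -0.0048, 0.1476]
tcp_rot: [[0.936, 0.353, -0.0], [0.353, -0.936, 0.0], [-0.0, -0.0, -1.0]]
force: [-0.2, -1.0, -0.2]
opening: 1.003
```

Emit:
send_rows([
  [0, 0, 0, 0, 0, 0, -1],
  [0, 0, 0, 0, 0, 0, -1],
  [0, 0, 0, 0, 0, 0, -1],
  [0, 0, 0, 0, 0, 0, -1],
  [0, 0, 0, 0, 0, 0, -1],
  [0, 0, 0, 0, 0, 0, -1],
  [0, 0, 0, 0, 0, 0, -1],
  [0, 0, 0, 0, 0, 0, -1],
  [0, 0, 0, 0, 0, 0, -1],
  [0, 0, 0, 0, 0, 0, -1],
  [0, 0, 0, 0, 0, 0, -1],
  [0, 0, 0, 0, 0, 0, -1],
])

```text
time_s: 7.6
position: [0.6124, -0.0049, 0.1476]
tcp_rot: [[0.936, 0.353, 0.0], [0.353, -0.936, 0.0], [0.0, -0.0, -1.0]]
force: [-0.2, -0.8, -0.0]
opening: 0.996
```

Emit:
send_rows([
  [0, 0, -0.5, 0, 0, 0, -1],
  [0, 0, -0.8, 0, 0, 0, -1],
  [0, 0, -0.8, 0, 0, 0, -1],
  [0, 0, -0.5, 0, 0, 0, -1],
  [-0.5, -0.2, 0, 0, 0, 0, -1],
  [-0.9, -0.37, 0, 0, 0, 0, -1],
  [-0.9, -0.37, 0, 0, 0, 0, -1],
  [-0.9, -0.37, 0, 0, 0, 0, -1],
  [-0.9, -0.37, 0, 0, 0, 0, -1],
  [-0.9, -0.37, 0, 0, 0, 0, -1],
  [-0.9, -0.37, 0, 0, 0, 0, -1],
  [-0.66, -0.27, 0, 0, 0, 0, -1],
])

```text
time_s: 9.1
position: [0.4322, 0.0007, 0.2118]
tcp_rot: [[0.936, 0.353, -0.003], [0.353, -0.936, 0.001], [-0.003, -0.002, -1.0]]
force: [-1.0, -0.1, -0.6]
opening: 0.999
```

Emit:
send_rows([
  [0, 0, 0.4, 0, 0, 0, -1],
  [0, 0, 0.8, 0, 0, 0, -1],
  [0, 0, 0.8, 0, 0, 0, -1],
  [0, 0, 0.8, 0, 0, 0, -1],
  [0, 0, 0.8, 0, 0, 0, -1],
  [0, 0, 0.5, 0, 0, 0, -1],
  [0, 0, 0, 0, 0, 0, -1],
  [0, 0, 0, 0, 0, 0, -1],
  [0, 0, 0, 0, 0, 0, -1],
  [0, 0, 0, 0, 0, 0, -1],
  [0, 0, 0, 0, 0, 0, -1],
  [0, 0, 0, 0, 0, 0, -1],
])

```text
time_s: 10.6
position: [0.4353, 0.0002, 0.1102]
tcp_rot: [[0.936, 0.353, 0.0], [0.353, -0.936, -0.0], [0.0, 0.0, -1.0]]
force: [0.0, -1.3, -0.7]
opening: 1.001
```

Emit:
send_rows([
  [0, 0, 0, 0, 0, 0, -1],
  [0, 0, 0, 0, 0, 0, -1],
  [0, 0, 0, 0, 0, 0, -1],
  [0, 0, 0, 0, 0, 0, -1],
  [0, 0, 0, 0, 0, 0, -1],
  [0, 0, 0, 0, 0, 0, -1],
  [0, 0, 0, 0, 0, 0, -1],
  [0, 0, 0, 0, 0, 0, -1],
  [0, 0, 0, 0, 0, 0, -1],
  [0, 0, 0, 0, 0, 0, -1],
  [0, 0, 0, 0, 0, 0, -1],
  [0, 0, 0, 0, 0, 0, -1],
])

```text
time_s: 12.1
position: [0.4352, 0.0002, 0.11]
tcp_rot: [[0.936, 0.353, -0.0], [0.353, -0.936, 0.0], [-0.0, -0.0, -1.0]]
force: [0.2, 0.2, -0.3]
opening: 0.999
```

Emit:
send_rows([
  [0, 0, -0.5, 0, 0, 0, -1],
  [0, 0, -0.9, 0, 0, 0, -1],
  [0, 0, -0.9, 0, 0, 0, -1],
  [0, 0, -0.9, 0, 0, 0, -1],
  [0.2, -0.5, 0, 0, 0, 0, -1],
  [0.37, -0.95, 0, 0, 0, 0, -1],
  [0.37, -0.95, 0, 0, 0, 0, -1],
  [0.37, -0.95, 0, 0, 0, 0, -1],
  [0.37, -0.95, 0, 0, 0, 0, -1],
  [0.37, -0.95, 0, 0, 0, 0, -1],
  [0.37, -0.95, 0, 0, 0, 0, -1],
  [0.35, -0.92, 0, 0, 0, 0, -1],
])

```text
time_s: 13.6
position: [0.436, 0.1927, 0.1892]
tcp_rot: [[0.935, 0.354, -0.002], [0.354, -0.935, -0.0], [-0.002, -0.001, -1.0]]
force: [-0.1, -0.3, -0.2]
opening: 1.003
```

Emit:
send_rows([
  [0, 0, 0.4, 0, 0, 0, -1],
  [0, 0, 0.8, 0, 0, 0, -1],
  [0, 0, 0.8, 0, 0, 0, -1],
  [0, 0, 0.8, 0, 0, 0, -1],
  [0, 0, 0.8, 0, 0, 0, -1],
  [0, 0, 0.8, 0, 0, 0, -1],
  [0, 0, 0.6, 0, 0, 0, -1],
  [0, 0, 0.3, 0, 0, 0, -1],
  [0, 0, 0, 0, 0, 0, -1],
  [0, 0, 0, 0, 0, 0, -1],
  [0, 0, 0, 0, 0, 0, -1],
  [0, 0, 0, 0, 0, 0, -1],
])

```text
time_s: 15.1
position: [0.4375, 0.1912, 0.058]
tcp_rot: [[0.936, 0.353, 0.001], [0.353, -0.936, 0.0], [0.001, 0.0, -1.0]]
force: [-1.0, 0.5, -0.5]
opening: 0.997
```

Emit:
send_rows([
  [0, 0, 0, 0, 0, 0, -1],
  [0, 0, 0, 0, 0, 0, -1],
  [0, 0, 0, 0, 0, 0, -1],
  [0, 0, 0, 0, 0, 0, -1],
  [0, 0, 0, 0, 0, 0, -1],
  [0, 0, 0, 0, 0, 0, -1],
  [0, 0, 0, 0, 0, 0, -1],
  [0, 0, 0, 0, 0, 0, -1],
  [0, 0, 0, 0, 0, 0, -1],
  [0, 0, 0, 0, 0, 0, -1],
  [0, 0, 0, 0, 0, 0, -1],
  [0, 0, 0, 0, 0, 0, -1],
])

```text
time_s: 16.6
position: [0.4372, 0.1912, 0.0576]
tcp_rot: [[0.936, 0.353, 0.0], [0.353, -0.936, 0.0], [0.0, -0.0, -1.0]]
force: [0.5, 0.4, -0.2]
opening: 0.998
```

Emit:
send_rows([
  [0, 0, 0, 0, 0, 0, -1],
  [0, 0, 0, 0, 0, 0, -1],
  [0, 0, 0, 0, 0, 0, -1],
  [0, 0, 0, 0, 0, 0, -1],
])

```text
time_s: 17.1
position: [0.4372, 0.1912, 0.0576]
tcp_rot: [[0.936, 0.353, 0.0], [0.353, -0.936, 0.0], [0.0, -0.0, -1.0]]
force: [-0.6, -1.2, -0.2]
opening: 0.999
```

Grasp point is about 65 mm above the dish and has been held for 2.5 s. Lifting well clear now.

Emit:
send_rows([
  [0, 0, -0.5, 0, 0, 0, -1],
  [0, 0, -0.9, 0, 0, 0, -1],
  [0, 0, -0.9, 0, 0, 0, -1],
  [0, 0, -0.9, 0, 0, 0, -1],
  [0, 0, -0.9, 0, 0, 0, -1],
  [0, 0, -0.9, 0, 0, 0, -1],
  [0, 0, -0.9, 0, 0, 0, -1],
  [0, 0, -0.9, 0, 0, 0, -1],
  [0, 0, -0.5, 0, 0, 0, -1],
  [0, 0, -0.2, 0, 0, 0, -1],
  [0, 0, 0, 0, 0, 0, -1],
  [0, 0, 0, 0, 0, 0, -1],
])

```text
time_s: 18.6
position: [0.4366, 0.191, 0.2443]
tcp_rot: [[0.936, 0.353, -0.002], [0.353, -0.936, -0.0], [-0.002, -0.0, -1.0]]
force: [0.2, -0.5, 0.1]
opening: 1.002
```

Emit:
send_rows([
  [0, 0, 0, 0, 0, 0, -1],
  [0, 0, 0, 0, 0, 0, -1],
  [0, 0, 0, 0, 0, 0, -1],
  [0, 0, 0, 0, 0, 0, -1],
])

```text
time_s: 19.1
position: [0.4372, 0.1912, 0.245]
tcp_rot: [[0.936, 0.353, -0.0], [0.353, -0.936, -0.0], [-0.0, -0.0, -1.0]]
force: [0.2, -0.5, -0.6]
opening: 0.999
```

Run:
```python
from rig import status, vision, bot
import cv2
d=vision.capture("scene");cv2.imwrite("pics/scene9.png",d['img'][:,:,::-1])
s=status.read_state();print(s['time_s'],s['position'],abs(s['qvel']).max())
```

```text
19.15 [0.43720624 0.19117206 0.2450356 ] 0.0948976968654213
```

View pics/scene9.png

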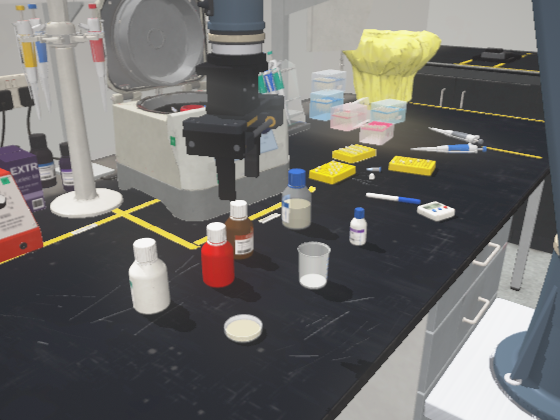

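The picture shows all the items at the same pixels as at the start (white 146,240; red 216,225; amber 239,203; beaker 312,247; dish 243,327) and the hand well above them.

```bash
python3 -c "
from rig import bot;print(bot.hand_in())"
```

```text
the job is handed in; nothing more can be done
None
```

I pointed at the amber bottle, then the beaker, then the petri dish, holding each for more than two seconds, and handed the job in. No verdict was reported.

- **Pointing:** by the measured positions, the fingertips were within about 5 mm of each item's centre. The grasp point was about 55 mm above the amber bottle's top, 59 mm above the beaker's and 65 mm above the dish's.
- **Which bottle:** I told the brown bottle from the red look-alike by eye. The scene and wrist pictures agreed on its position.
- **End state:** the hand finished with the grasp point about 264 mm above the bench, at about 19 s of the 54 s allowed. The final picture shows all six things, and the red look-alike, at the same pixels as at the start. The force readings stayed at noise level, about 1 N. That is above the 0.3 N contact limit, so they cannot rule out a very light touch.
- **Disagreements:** in the top view the beaker network marked the amber and dropper bottles instead, and its point detector missed the beaker. I took the beaker's position from the scene and wrist views and from its rim in the top picture. These agreed to about 6 mm. The dish's estimates differed by up to 11 mm before I corrected the top-view one from the picture.

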